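# Load the scraper into the edge-cleaning dock

## Robot

A 6-joint arm with a two-finger parallel gripper is mounted at the origin on the work surface. World frame = base frame: x ahead of the robot, y to its left, z up, the work surface at z = 0. Lengths are in m, angles in rad, forces in N, time in s.
With the tool pointing down it reaches from about 0.25 to 0.725 m from the base axis. Payload 4 kg.
Tool frame: the origin (TCP) lies on the centre line of the jaws, within the pads' length; the fingertips stand 11 mm ahead of it and the grasp point (between the pads) lies 8 mm behind it (bot.tcp_to_tips is the distance from the TCP to the fingertips, in m); z points along the fingers, y is the line along which they close (so a half turn about z gives the same grasp; the last joint's range is limited). The gripper opens to 85 mm and grips with 20 to 120 N. Pads are 22 mm wide; open, the fingers measure 114 mm over their backs; the gripper's body (76 mm by 85 mm) begins 54 mm behind the grasp point. The pads swing forward as they close: fully open they stand 13 mm farther back than shut.
Start: joints at [1.268, 0.241, 0.005, 1.335, 0, 1.571], TCP at [0.149, 0.477, 0.242] pointing down, gripper open.
Joint ranges: [-2.72, 2.72], [-1.05, 1.87], [-1.09, 1.28], [-1.99, 2.15], [-1.42, 1.44], [-3.14, 3.14]. Speed limits (rad/s): [2.79, 2.79, 3.14, 3.14, 3.14, 3.14].

## Interface

Orientations are given as [roll, pitch, yaw] about the fixed x, y, z axes, in that order (R = Rz(yaw) Ry(pitch) Rx(roll)).
In Python, from cell import bot gives the robot as it stands.
- The arm moves only by the shell command python3 -m pendant 'ROWS'. ROWS is JSON, a list of rows, each a list of 3 entries, a list of its own where there are three numbers: the closure, from -1 (fully open) to 1 (shut), so that 0 is half open, then the shift along the tool's x, y, z scaled (see below), then the turn, a rotation vector about the tool's x, y, z scaled (see below). A call has 1 to 8 rows; each row is the pose to reach, as a shift and turn from the pose commanded when the call began, along the tool's axes at that moment, turning the shorter way round; what a row does not reach only later rows make up. The controller multiplies each number of a shift by 10 cm and each number of a turn by 180 degrees. A row lasts 1/10 s, in which the tool goes at most 50 mm and 8.59 degrees, less where a joint would pass 70% of its speed; a pose out of reach is approached as far as the arm can. A call with a number of a shift or a turn outside -1 to 1 is refused whole. A call with a gripper value outside its range is refused whole. The fingers move at their own pace and stop on an object; the grip force is fixed at half the most. Time passes only in rows, so rows that repeat a pose let the fingers close. It gives the time, the measured TCP pose, the force, the opening and the grip force at its end, in the units of the state.
- bot.sense(): the state, without advancing time (a new reading comes with each control period).
- bot.get_image(name): name is "scene" or "top" or "wrist"; returns the picture (420x560x3 uint8, blue, green, red); there is no depth.
- bot.camera_info(name): a dict with "vertical_fov" (degrees; the focal length in pixels is half the picture's height over the tangent of half this angle, whatever the lens; pixels are square), "cx", "cy" (the principal point, pixels), "xyz" and "orientation" of the camera in the world. Camera axes: x right, y up, looking along -z (the intrinsics and any distortion apply to the point x, -y, -z); pixel columns grow to the right and rows downward; lengths in m; the calibration is good to about 2 mm. A picture is of the moment at which its call begins: read the wrist's pose just before it. camera_info takes no time and is no camera call; for the wrist camera it gives the pose at the moment of the call.
- bot.hand_in(): hands the job in; it is judged then, once.
The state is a dict: "clock": time; "joint_pos": joint angles; "qd": joint speeds; "joint_torque": joint torques, N m; "tool_pos": TCP position; "tcp_rot": TCP orientation; "contact_force": force on the tool from outside, world axes, zero at the start; "ft_torque": the same for the moment, N m; "grip_width": finger opening in m; "finger_force": force on a finger pad.
Only numpy, scipy, OpenCV 4.12 (cv2) and the standard library are available. Lean on these libraries where they do the work, as an engineer would, in place of code of your own. Each camera call takes 0.05 s, during which the arm holds its last target. There are 200 camera calls.

## Task

Get the wide hand scraper cleaned: slide the dust shutter on the sloping face of the cleaning dock all the way open, take the wide scraper out of the wooden storage block and slide it blade first, fully home, into the dock's slot, and let go of it. Then flip the toggle lever on the dock's rear deck over to the back so that it snaps on, and move clear. Leave the narrow scraper in the block, and the clear jar, the small red box and the steel stud where they are.

Things in the scene. Friction and masses are not known exactly. Their poses are not given: they have to be found in the camera images.
- slot: Mouth of the dock's slot, in a bare aluminium face sloping up away from the robot, 30 deg from level. Origin: centre of the mouth, in the face plane, 85 mm above the bench. z: out of the face, 30 deg from vertical, leaning to the robot; the scraper goes in along -z, its own z along this z. x: up the slope; y: along the slot, level. Slot 66 mm (y) x 7 mm (x, plus 3 mm chamfers), 42 mm deep, closed below.
- dock: The fixed grey dock that carries the slot, 190 mm wide (y), 180 mm deep; origin on the bench, x level towards its back, z up. In the slot's frame its sloping face reaches from -60 to +60 mm in x and -53 to +137 mm in y; two rails 3 mm high run along y at x = +-25 mm. Behind the face is a level deck 116 mm above the bench with the toggle.
- shutter (a joint): Position of the dust shutter in m: 0 = slot fully covered, 0.078 = fully open (stop). It slides along the slot's +y (to the robot's left), stays where it is left, and takes about 2 N to push. It starts covering all or most of the slot.
- shutter_rib (a point): Centre of the steel rib on the shutter by which it is pushed or pinched: 10 mm along the slot's y, 30 mm along its x, 24 mm tall (from 4.5 to 28.5 mm above the face). The point is 16.5 mm above the face. The shutter plate is 44 x 76 mm, 4 mm thick, with the rib in its middle.
- scraper_grip (a point): Centre of the dark wooden handle of the WIDE scraper: handle 70 mm long (own y), 16 mm thick (own x), 32 mm tall (own z); below it a steel blade 60 mm wide (y), 4 mm thick (x), reaching 76 mm below this point. Own z points from blade to handle, up as it stands in the block. Front and back are alike. About 0.15 kg. Grasp it across its thickness from above.
- scraper_edge (a point): Middle of the lower edge of the wide scraper's blade, 76 mm below the handle's centre. At its start it stands 35 mm deep in the block, so it must be raised by more than 35 mm to come free. Fully home in the dock it lies 42 mm below the slot's mouth, and the handle's centre stands 34 mm above the face.
- block: Fixed wooden storage block, 60 mm (own x) x 200 mm (own y) x 45 mm tall, origin at the centre of its underside. Two slots along its y, centred 48 mm either side of its middle, 8 mm wide, 35 mm deep; the wide scraper stands in one and the narrow scraper in the other, in either order.
- narrow_grip (a point): Centre of the handle of the NARROW scraper, like the wide one but with a handle 46 mm long and a blade 36 mm wide. It stays in the block.
- toggle (a joint): Angle of the toggle lever in rad: 0 = off (leaning to the front of the dock, towards the robot), 0.9 = on (leaning to the back). It snaps over by itself once past the centre (0.45); it takes about 3 N at the tip.
- toggle_tip (a point): Centre of the 16 mm steel ball at the tip of the toggle lever, 48 mm from its pivot. The lever is a rod 9 mm thick. It swings in the dock's upright fore-and-aft plane (away from the robot, along the level direction of the slot's x).
- toggle_pivot (a point): Pivot of the toggle lever, fixed, 8 mm above the deck and 2 mm above the lever's 56 x 46 mm base plate, 124 mm above the bench. Its own x axis points to the back of the dock (the way the lever must go), z up.
- jar_mid (a point): Centre of a clear jar 56 mm wide, 85 mm tall, standing beside the dock; a bystander.
- bitbox_mid (a point): Centre of a small red box, 45 x 70 x 30 mm, lying behind the block; a bystander.
- stud_mid (a point): Half-way up a steel stud, 45 mm tall, 32 mm wide at the foot, standing behind and between dock and block; a bystander.
Not all that is in view belongs to the job. What is shaped like the part that bears scraper_grip but blue, green or purple is not meant.

How it is judged:
By the outcome, as a careful person would: the job done as asked, in the order asked, and still so for the second after the job is handed in, with the robot touching nothing.
It also fails if it takes over 64 s, if anything falls off the work surface, if the arm or the gripper's body presses on something with over 40 N, if the wrist force passes 120 N, or if a joint passes its speed limit or range.

## Working session

There is one attempt and no reset: what is moved stays moved. The work goes in short steps, Python scripts to look and compute and a shell command to move; the robot and the scene stay as the last step left them, time stands still between calls to the robot, and variables do not carry over. Pictures are saved under pics/ and viewed, at most 10 in all, crops included, and the job is handed in when it is done.

```bash
mkdir -p pics; ls
python3 - <<'E'
from cell import bot
import cv2
print(bot.sense()); print(bot.tcp_to_tips)
for n in("scene","top","wrist"):
    print(n,bot.camera_info(n)); cv2.imwrite(f"pics/{n}0.png",bot.get_image(n))
E
```

```text
pics
{'clock': 0.0, 'joint_pos': array([ 1.26801570e+00,  2.41406820e-01,  3.70920933e-03,  1.33518230e+00,
       -9.12233939e-06,  1.57081405e+00]), 'qd': array([ 4.62315136e-04,  2.14805390e-03,  4.19346621e-05,  4.33027201e-04,
       -1.04377252e-03,  1.78964785e-04]), 'joint_torque': array([-1.05045465e-04, -3.72322476e+01,  2.52406132e+01,  1.68596936e-02,
        1.43644647e-04,  1.02107347e-06]), 'tool_pos': array([0.14890851, 0.47667283, 0.24141027]), 'tcp_rot': array([-3.13950907e+00,  9.15924559e-06,  2.83879433e+00]), 'contact_force': array([ 0.088583  ,  0.84823723, -0.16043404]), 'ft_torque': array([-0.00442349,  0.00460712,  0.01081644]), 'finger_force': 0.0, 'grip_width': 0.08558630619547954}
0.011
scene {'vertical_fov': 47.208083392589145, 'cx': 279.37931370434035, 'cy': 208.37061490026755, 'xyz': array([1.23962487, 0.42741799, 0.90163478]), 'orientation': array([0.81960878, 0.00535609, 2.2143498 ])}
top {'vertical_fov': 48.70108268053189, 'cx': 282.97786255569395, 'cy': 211.40128492853992, 'xyz': array([ 0.49849289, -0.07284693,  1.45037437]), 'orientation': array([ 0.05650549, -0.01028879, -1.55649376])}
wrist {'vertical_fov': 59.29447610396912, 'cx': 284.99335471116865, 'cy': 206.95793864882106, 'xyz': array([0.08449889, 0.49732834, 0.37455265]), 'orientation': array([-0.27016469,  0.00206875,  1.26777592])}
```

View pics/scene0.png

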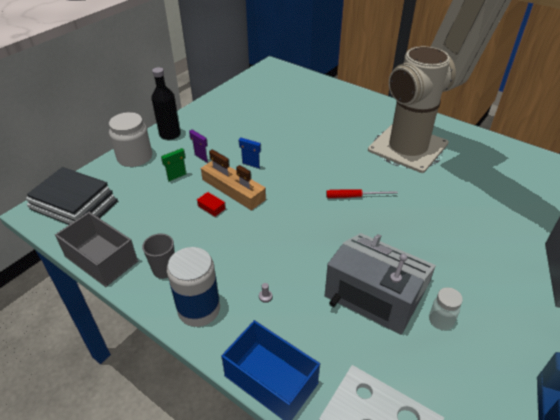

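View pics/top0.png

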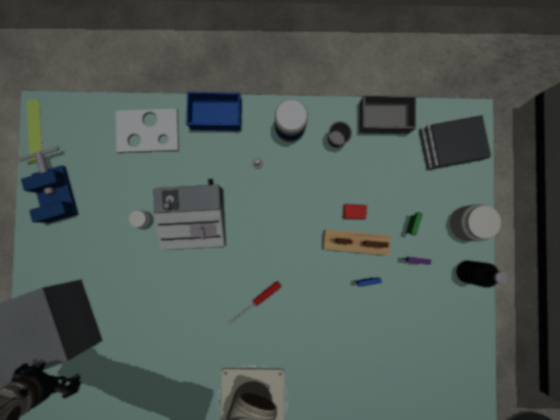

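The scene view shows the dock at (380,280) and the block at (233,185). The top view shows the shutter rib at about (203,232), the toggle at (170,200), the wide scraper at (374,244) and the narrow one at (342,240). I'll get rough positions from these, then look closer with the wrist camera.

```bash
cat > h.py <<'E'
import numpy as np, cv2
from scipy.spatial.transform import Rotation as R
from cell import bot
def rot(o): return R.from_euler('xyz',o).as_matrix()
def ray(ci,u,v):
    f=210/np.tan(np.radians(ci['vertical_fov'])/2)
    d=np.array([(u-ci['cx'])/f,-(v-ci['cy'])/f,-1]); return np.array(ci['xyz']),rot(ci['orientation'])@d
def onz(ci,u,v,z):
    c,d=ray(ci,u,v); return c+d*(z-c[2])/d[2]
def onplane(ci,u,v,p,n):
    c,d=ray(ci,u,v); return c+d*(np.dot(n,p-c)/np.dot(n,d))
def proj(ci,p):
    f=210/np.tan(np.radians(ci['vertical_fov'])/2)
    q=rot(ci['orientation']).T@(np.array(p)-ci['xyz']); return ci['cx']+f*q[0]/-q[2], ci['cy']-f*q[1]/-q[2]
def tri(obs):
    A=0;b=0
    for ci,u,v in obs:
        c,d=ray(ci,u,v); d=d/np.linalg.norm(d); P=np.eye(3)-np.outer(d,d); A=A+P;b=b+P@c
    p=np.linalg.solve(A,b)
    return p,[np.round(np.subtract(proj(ci,p),(u,v)),1) for ci,u,v in obs]
def snap(name,fn=None):
    ci=bot.camera_info(name); im=bot.get_image(name)
    if fn: cv2.imwrite(f'pics/{fn}.png',im); np.save(f'pics/{fn}.npy',ci,allow_pickle=True)
    return ci,im
def load(fn): return np.load(f'pics/{fn}.npy',allow_pickle=True).item(), cv2.imread(f'pics/{fn}.png')
def goto(pos,Rm):
    """rows' shift (10cm units) and turn (180deg units) from current TCP to the target"""
    s=bot.sense(); R0=rot(s['tcp_rot']); 
    sh=R0.T@(np.array(pos)-s['tool_pos']); tu=R.from_matrix(R0.T@Rm).as_rotvec()
    print('shift',np.round(sh/.1,3),'turn',np.round(tu/np.pi,4),'rows>=',np.linalg.norm(sh)/.05,np.degrees(np.linalg.norm(tu))/8.59)
E
python3 - <<'E'
from h import *
t=bot.camera_info('top')
for n,u,v,z in [('base',252,398,0),('rib',203,232,.1),('toggle',170,200,.17),('wide',374,244,.09),('narrow',342,240,.09),('stud',257,162,.045),('box',355,212,.03),('jar',140,219,.085),('blkL',326,230,.045),('blkR',389,253,.045),('dockFR',223,248,.05),('dockFL',160,248,.05)]:
    print(n,onz(t,u,v,z).round(3))
s=bot.sense(); w=bot.camera_info('wrist'); T=rot(s['tcp_rot'])
print('cam in tool',T.T@(w['xyz']-s['tool_pos'])); print((T.T@rot(w['orientation'])).round(3)); print(T.round(3))
E
```

```text
base [ 0.008 -0.     0.   ]
rib [0.512 0.146 0.1  ]
toggle [0.598 0.227 0.17 ]
wide [ 0.484 -0.354  0.09 ]
narrow [ 0.494 -0.26   0.09 ]
stud [ 0.728 -0.005  0.045]
box [ 0.58  -0.307  0.03 ]
jar [0.547 0.334 0.085]
blkL [ 0.524 -0.217  0.045]
blkR [ 0.457 -0.409  0.045]
dockFR [0.465 0.093 0.05 ]
dockFL [0.462 0.281 0.05 ]
cam in tool [ 0.06764415  0.00019798 -0.13306045]
[[-0.     0.964  0.267]
 [ 1.     0.     0.   ]
 [ 0.     0.267 -0.964]]
[[-0.955  0.298 -0.001]
 [ 0.298  0.955 -0.002]
 [ 0.    -0.002 -1.   ]]
```

```bash
M='python3 -m pendant'
$M '[[-1,[-0.9,-0.4,-0.2],[0,0,0]],[-1,[-0.9,-0.4,-0.2],[0,0,0]],[-1,[-0.9,-0.4,-0.2],[0,0,0]]]' && $M '[[-1,[-0.9,-0.4,-0.2],[0,0,0]],[-1,[-0.9,-0.4,-0.2],[0,0,0]],[-1,[-0.9,-0.4,-0.2],[0,0,0]]]' && $M '[[1,[-0.9,-0.4,-0.2],[0,0,0]],[1,[-0.9,-0.4,-0.2],[0,0,0]],[1,[-0.9,-0.4,-0.2],[0,0,0]]]' && $M '[[1,[-0.8,-0.4,-0.2],[0,0,0]],[1,[-0.8,-0.4,-0.2],[0,0,0]],[1,[-0.8,-0.4,-0.2],[0,0,0]]]' && $M '[[1,[-0.7,-0.3,0],[0,0,0.2]],[1,[-0.7,-0.3,0],[0,0,0.2]],[1,[-0.7,-0.3,0],[0,0,0.2]],[1,[-0.7,-0.3,0],[0,0,0.2]],[1,[-0.7,-0.3,0],[0,0,0.2]]]' && $M '[[1,[0,0,0],[0,0,0.2]],[1,[0,0,0],[0,0,0.2]],[1,[0,0,0],[0,0,0.2]],[1,[0,0,0],[0,0,0.2]],[1,[0,0,0],[0,0,0.2]],[1,[0,0,0],[0,0,0.2]],[1,[0,0,0],[0,0,0.2]]]'
python3 - <<'E'
from h import *
s=bot.sense(); print(s['clock'],s['tool_pos'],s['tcp_rot'],s['joint_pos'])
snap('wrist','w1')
E
```

```text
clock: 0.45
tool_pos: [0.2264, 0.4096, 0.2634]
tcp_rot: [3.141, 0.002, 2.832]
contact_force: [-0.8, 1.1, 0.2]
grip_width: 0.085
finger_force: 0.0
clock: 0.75
tool_pos: [0.3004, 0.3448, 0.2833]
tcp_rot: [3.14, 0.002, 2.831]
contact_force: [-0.0, 0.1, -0.2]
grip_width: 0.0853
finger_force: 0.0
clock: 1.05
tool_pos: [0.3742, 0.2802, 0.303]
tcp_rot: [3.141, 0.002, 2.832]
contact_force: [-0.2, -0.2, 0.2]
grip_width: 0.0442
finger_force: 0.0
clock: 1.35
tool_pos: [0.4378, 0.2191, 0.3226]
tcp_rot: [3.141, 0.002, 2.834]
contact_force: [0.4, 0.3, -0.0]
grip_width: 0.0002
finger_force: 0.0
clock: 1.85
tool_pos: [0.4925, 0.1722, 0.3214]
tcp_rot: [-3.14, -0.001, 2.21]
contact_force: [-0.4, -0.1, -1.3]
grip_width: -0.0002
finger_force: 0.0
clock: 2.55
tool_pos: [0.493, 0.1712, 0.3222]
tcp_rot: [-3.141, -0.0, 1.586]
contact_force: [-0.2, 0.1, 0.7]
grip_width: -0.0003
finger_force: 0.0
2.55 [0.49299114 0.17123234 0.32218355] [-3.14129527e+00 -6.44540530e-05  1.58571615e+00] [3.34210735e-01 2.67739616e-01 2.46432332e-01 1.54975116e+00
 1.54542302e-04 1.89008720e+00]
```

View pics/w1.png

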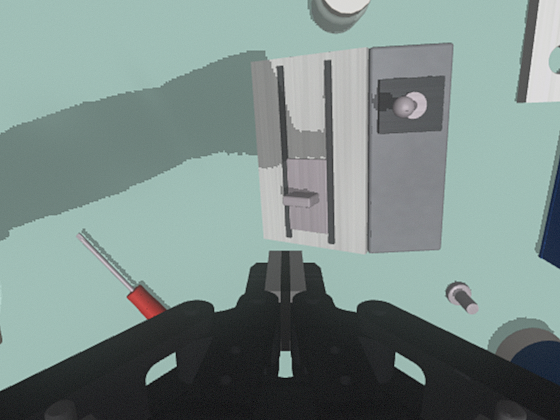

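The wrist view is clear. The deck corners are at (369,48), (453,43), (441,250) and (367,252). The front edge of the face runs (252,62)–(263,238), the rib top is at about (300,198), and the toggle ball is at (404,106) on a base plate centred at about (410,105).

Run:
```python
from h import *
ci,im=load('w1')
P={}
for n,u,v,z in [('dFL',369,48,.116),('dBL',453,43,.116),('dBR',441,250,.116),('dFR',367,252,.116),('fR',264,239,.055),('fL',252,62,.055),('ball',404,106,.165),('plateTL',378,79,.122),('plateTR',445,76,.122),('plateBR',442,133,.122),('plateBL',378,132,.122),('rail1b',331,243,.1),('rail1t',327,60,.1),('rail2b',289,237,.075),('rail2t',280,66,.075),('stud',455,290,.045)]:
    P[n]=onz(ci,u,v,z); print(n,P[n].round(4))
print('yaw of y axis deg (front deck edge)',[np.degrees(np.arctan2(*(P[a]-P[b])[[0,1]])) for a,b in (('dFL','dFR'),('dBL','dBR'),('rail1t','rail1b'),('rail2t','rail2b'),('fL','fR'))])
g=cv2.resize(im[30:260,240:470],None,fx=2.6,fy=2.6,interpolation=cv2.INTER_CUBIC); cv2.imwrite('pics/w1c.png',g)
```

```text
dFL [0.5628 0.2867 0.116 ]
dBL [0.6339 0.2916 0.116 ]
dBR [0.6477 0.1033 0.116 ]
dFR [0.5749 0.1001 0.116 ]
fR [0.4699 0.0895 0.055 ]
fL [0.4578 0.2803 0.055 ]
ball [0.5822 0.2394 0.165 ]
plateTL [0.5711 0.2614 0.122 ]
plateTR [0.6281 0.2646 0.122 ]
plateBR [0.6316 0.2169 0.122 ]
plateBL [0.5748 0.2169 0.122 ]
rail1b [0.5411 0.1029 0.1   ]
rail1t [0.5291 0.2784 0.1   ]
rail2b [0.4983 0.0997 0.075 ]
rail2t [0.4865 0.275  0.075 ]
stud [0.7043 0.0225 0.045 ]
yaw of y axis deg (front deck edge) [np.float64(-3.7145855643976233), np.float64(-4.204003404835288), np.float64(-3.9200938009680626), np.float64(-3.84682429967403), np.float64(-3.6246419531688443)]
```

View pics/w1c.png

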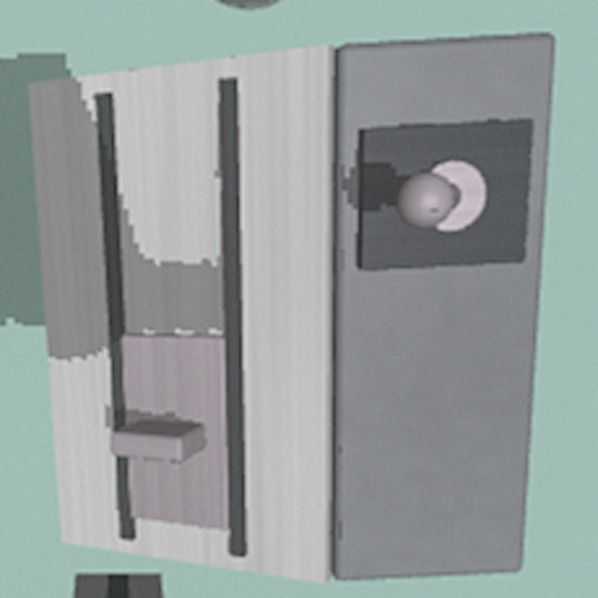

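```bash
cat >> h.py <<'E'
YAW=np.radians(3.85); ex=np.array([np.cos(YAW),np.sin(YAW),0]); ey=np.array([-np.sin(YAW),np.cos(YAW),0]); ez=np.array([0,0,1.])
sx=ex*np.cos(np.pi/6)+ez*.5; sz=-ex*.5+ez*np.cos(np.pi/6); S0=np.array([.5188,.147,.085]); SR=np.c_[sx,ey,sz]
RT=np.c_[ey,sx,-sz]   # tool pose for face work
def slot(p): return SR.T@(np.array(p)-S0)*1000
def world(x,y,z): return S0+SR@np.array([x,y,z])/1000
E
python3 - <<'E'
from h import *
ci,im=load('w1')
def on(zx,zy,h): return slot(onplane(ci,240+zx/2.6-.3,30+zy/2.6-.3,world(0,0,h),sz)).round(1)
print('plate',[on(*a,4) for a in((172,335),(180,527))])
print('rib top',[on(*a,28.5) for a in((113,434),(205,424),(186,440),(113,436))], 'bottom',on(190,460,4.5),on(113,458,4.5))
for h in (-5,0,5): print(h, on(100,338,0))
q=[slot(onplane(ci,u,v,world(0,0,3),sz)).round(1) for u,v in ((331,243),(327,60),(289,237),(280,66))];print('rails',q)
print('face corners',[slot(onplane(ci,u,v,world(0,0,0),sz)).round(1) for u,v in ((264,239),(252,62),(367,252),(369,48))])
r=slot(onplane(ci,404,106,world(0,0,0),sz))
goto(world(0,-60,60),RT)
E
```

```text
plate [array([-0.7, 40.9,  4. ]), array([ -0.4, -37. ,   4. ])]
rib top [array([-14.8,   6.6,  28.5]), array([23.7, 13.3, 28.5]), array([16. ,  6.8, 28.5]), array([-14.8,   5.8,  28.5])] bottom [ 5.4 -8.1  4.5] [-29.8 -10.5   4.5]
-5 [-35.5  38.3  -0. ]
0 [-35.5  38.3  -0. ]
5 [-35.5  38.3  -0. ]
rails [array([ 24.1, -45.6,   3. ]), array([ 23.9, 130.4,   3. ]), array([-25.5, -45.9,   3. ]), array([-25.5, 129.9,   3. ])]
face corners [array([-60.9, -54.3,   0. ]), array([-59.9, 137.1,   0. ]), array([ 61.1, -50.8,   0. ]), array([ 61.6, 136.4,   0. ])]
shift [-0.86  -0.014  1.852] turn [-0.1667  0.0044 -0.0165] rows>= 4.084426440883542 3.5113910311087477
```

```bash
M='python3 -m pendant'
$M '[[1,[-0.6,0,0.9],[-0.1667,0.0044,-0.0165]],[1,[-0.6,0,0.9],[-0.1667,0.0044,-0.0165]],[1,[-0.6,0,0.9],[-0.1667,0.0044,-0.0165]],[1,[-0.6,0,0.9],[-0.1667,0.0044,-0.0165]],[1,[-0.6,0,0.9],[-0.1667,0.0044,-0.0165]],[1,[-0.6,0,0.9],[-0.1667,0.0044,-0.0165]]]'
python3 - <<'E'
from h import *
goto(world(0,-37,60),RT);goto(world(0,-37,21),RT)
E
```

```text
clock: 3.2
tool_pos: [0.4909, 0.1099, 0.2303]
tcp_rot: [2.621, 0.001, 1.636]
contact_force: [1.2, 0.7, 1.2]
grip_width: -0.0002
finger_force: 0.0
shift [-0.017 -0.462  0.811] turn [-0.0009  0.0006 -0.0003] rows>= 1.86618214379775 0.02414398368861157
shift [-0.016 -0.46   1.201] turn [-0.0009  0.0006 -0.0003] rows>= 2.572203576127797 0.02414398368861157
```

```bash
M='python3 -m pendant'
$M '[[1,[-0.017,-0.46,0.8],[0,0,0]],[1,[-0.017,-0.46,0.8],[0,0,0]],[1,[-0.017,-0.46,0.8],[0,0,0]]]' && $M '[[1,[0,0,0.2],[0,0,0]],[1,[0,0,0.39],[0,0,0]],[1,[0,0,0.39],[0,0,0]],[1,[0.1,0,0.39],[0,0,0]],[1,[0.2,0,0.39],[0,0,0]],[1,[0.3,0,0.39],[0,0,0]]]'
python3 - <<'E'
from h import *
print(slot(bot.sense()['tool_pos']))
E
```

```text
clock: 3.5
tool_pos: [0.4911, 0.1081, 0.1347]
tcp_rot: [2.629, 0.003, 1.636]
contact_force: [-1.0, -0.1, -0.5]
grip_width: -0.0
finger_force: 0.0
clock: 4.1
tool_pos: [0.513, 0.1412, 0.1083]
tcp_rot: [2.614, 0.0, 1.635]
contact_force: [0.7, -1.3, 2.0]
grip_width: -0.0003
finger_force: 1.0
[ 6.3337103  -5.36556479 23.26075816]
```

```bash
M='python3 -m pendant'
$M '[[1,[0,0,0],[0,0,0]],[1,[0,0,0],[0,0,0]],[1,[0,0,0],[0,0,0]]]'
python3 - <<'E'
from h import *
s=bot.sense();print(slot(s['tool_pos']),slot([.4911,.1081,.1347]),s['qd'].round(3)); goto(world(0,75,21),RT)
E
```

```text
clock: 4.4
tool_pos: [0.5115, 0.1403, 0.1063]
tcp_rot: [2.618, -0.0, 1.636]
contact_force: [-0.2, -0.0, 0.4]
grip_width: 0.0
finger_force: 0.0
[ 3.95743023 -6.16551961 22.31338904] [ -1.34676087 -36.95230656  58.16616951] [-0.007  0.003 -0.001 -0.003 -0.001  0.001]
shift [ 0.812 -0.041  0.012] turn [ 0.      0.0004 -0.0006] rows>= 1.6254510535048985 0.01511426110366411
```

```bash
M='python3 -m pendant'
$M '[[1,[0.1,-0.04,0.01],[0,0,0]],[1,[0.2,-0.04,0.01],[0,0,0]],[1,[0.3,-0.04,0.01],[0,0,0]],[1,[0.4,-0.04,0.01],[0,0,0]],[1,[0.5,-0.04,0.01],[0,0,0]],[1,[0.58,-0.04,0.01],[0,0,0]],[1,[0.64,-0.04,0.01],[0,0,0]],[1,[0.64,-0.04,0.01],[0,0,0]]]'
python3 - <<'E'
from h import *
s=bot.sense();print(slot(s['tool_pos']),s['contact_force']@ey)
E
```

```text
clock: 5.2
tool_pos: [0.5049, 0.2052, 0.1035]
tcp_rot: [2.617, -0.001, 1.637]
contact_force: [-0.5, 0.2, 0.1]
grip_width: -0.0001
finger_force: 0.0
[ 0.58597496 59.04019123 20.9821522 ] 0.27137935071001595
```

Continue in small steps until the stop shows up in the force.

```bash
M='python3 -m pendant'
for i in 1 2; do :; done
$M '[[1,[0.02,0,0],[0,0,0]],[1,[0.03,0,0],[0,0,0]],[1,[0.03,0,0],[0,0,0]]]' && $M '[[1,[0.02,0,0],[0,0,0]],[1,[0.03,0,0],[0,0,0]],[1,[0.03,0,0],[0,0,0]]]'
python3 - <<'E'
from h import *
s=bot.sense();print(slot(s['tool_pos']),s['contact_force']@ey)
snap('wrist','w2')
E
```

```text
clock: 5.5
tool_pos: [0.5049, 0.2068, 0.1036]
tcp_rot: [2.617, -0.0, 1.635]
contact_force: [0.5, -1.2, -0.3]
grip_width: 0.0001
finger_force: 0.3
clock: 5.8
tool_pos: [0.5047, 0.2087, 0.1036]
tcp_rot: [2.617, 0.002, 1.633]
contact_force: [0.3, -5.2, 2.1]
grip_width: -0.0
finger_force: 2.5
[ 0.70006119 62.48821948 21.07574968] -5.179624382294019
```

View pics/w2.png

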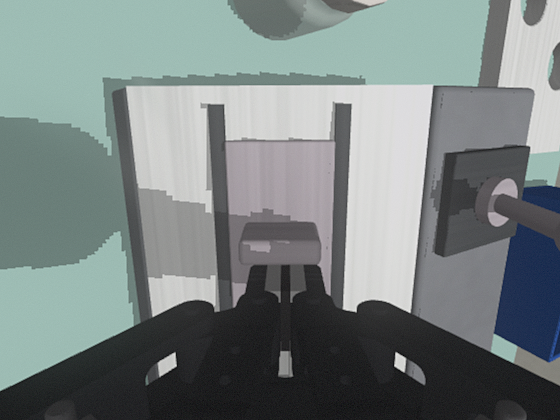

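The fingers are on the rib at (280,245) and the shutter is near its stop, with the force rising. One more push to confirm, then I'll back off and lift toward the block to view the slot.

```bash
M='python3 -m pendant'
$M '[[1,[0.02,0,0],[0,0,0]],[1,[0.03,0,0],[0,0,0]],[1,[0.03,0,0],[0,0,0]]]' && $M '[[1,[-0.1,0,0],[0,0,0]],[1,[-0.2,0,-0.1],[0,0,0]],[1,[-0.4,0,-0.5],[0,0,0]],[1,[-0.8,0,-0.99],[0,0,0]],[1,[-0.8,0,-0.99],[0,0,0]],[1,[-0.8,0,-0.99],[0,0,0]]]' && $M '[[1,[-0.3,0.4,-0.9],[0,0,0]],[1,[-0.3,0.4,-0.9],[0,0,0]],[1,[-0.3,0.4,-0.9],[0,0,0]],[1,[-0.3,0.4,-0.9],[0,0,0]]]'
python3 - <<'E'
from h import *
s=bot.sense();print(s['clock'],slot(s['tool_pos']),s['tcp_rot'])
ci,im=snap('wrist','w3');
E
```

```text
clock: 6.15
tool_pos: [0.5046, 0.2088, 0.1036]
tcp_rot: [2.616, 0.007, 1.629]
contact_force: [0.5, -12.3, 6.0]
grip_width: -0.0002
finger_force: 6.4
clock: 6.75
tool_pos: [0.4607, 0.1297, 0.1914]
tcp_rot: [2.613, -0.003, 1.634]
contact_force: [0.4, 0.1, -0.3]
grip_width: 0.0
finger_force: 0.0
clock: 7.15
tool_pos: [0.4527, 0.1, 0.2879]
tcp_rot: [2.615, -0.001, 1.636]
contact_force: [0.4, 0.2, -0.7]
grip_width: 0.0002
finger_force: 0.0
7.15 [ 41.61266539 -42.43914544 210.23342732] [ 2.61544243e+00 -1.47082975e-03  1.63557524e+00]
```

View pics/w3.png

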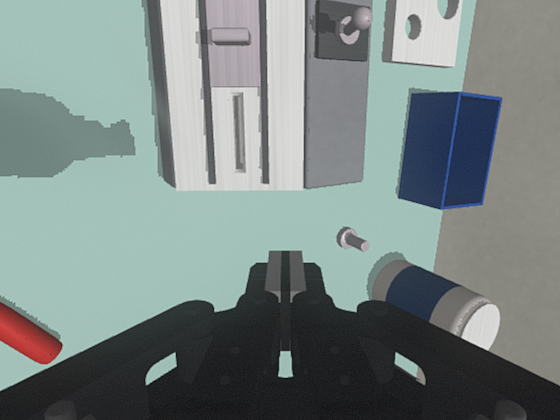

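Shutter is at its stop. The slot is now visible at (233–244, 92–172). I'll measure it.

Run:
```python
from h import *
ci,im=load('w3'); g=cv2.cvtColor(im,cv2.COLOR_BGR2GRAY)
print(g[100:170:10,226:252]); print(g[84:100,238], g[164:180,238])
on=lambda u,v:slot(onplane(ci,u,v,S0,sz)).round(1)
m=(g[80:184,222:256]<185).astype(np.uint8); 
m[:10]=0
n,l,st,c=cv2.connectedComponentsWithStats(m); 
for s,cc in zip(st[1:],c[1:]):
    if s[4]>30: print(s,cc+[222,80], on(*(cc+[222,80])), on(222+s[0]-.5,80+s[1]-.5),on(222+s[0]+s[2]-.5,80+s[1]+s[3]-.5))
print('corners',on(176,189),on(303,188))
```

```text
[[214 200 201 212 212 214 183 143 128 105 103 117 143 160 151 139 133 171
  213 216 213 213 208 211 212 211]
 [211 215 216 213 209 211 209 172 125 103 107 107 134 161 153 140 129 159
  206 220 213 214 209 209 212 213]
 [211 213 215 215 209 209 217 193 152 129 103 107 123 148 160 140 131 145
  195 223 214 212 210 209 211 213]
 [213 213 215 215 211 209 214 197 163 126 107 106 113 140 162 153 138 135
  173 216 218 212 211 208 208 213]
 [213 213 212 215 210 209 209 215 183 141 130 107 104 137 160 157 148 137
  159 206 219 212 210 208 209 212]
 [213 213 214 215 215 211 211 215 195 159 126 108 106 120 147 161 146 122
  140 198 222 214 210 208 209 212]
 [214 214 211 214 215 210 208 214 208 175 128 107 109 114 141 160 152 142
  137 179 219 217 212 209 207 208]]
[166 166 133 177 219 212 211 208 175 163 167 145 125 140 147 147] [111 112 109 109 116 159 175 169 184 205 213 211 211 210 211 212]
[ 10  12  14  81 839] [238.93206198 131.76281287] [ 0.9  1.6 -0. ] [-4.4 36.8  0. ] [  5.8 -36.   -0. ]
corners [-60.8 -51.7  -0. ] [ 60.  -51.1   0. ]
```

```bash
M='python3 -m pendant'
$M '[[1,[-0.95,0,0],[0.1667,0,0]],[1,[-0.95,0,0],[0.1667,0,0]],[1,[-0.95,0,0],[0.1667,0,0]],[1,[-0.95,0,0],[0.1667,0,0]],[1,[-0.95,0,0],[0.1667,0,0]]]' && $M '[[0,[-0.95,0,-0.2],[0,0,0]],[0,[-0.95,0,-0.2],[0,0,0]],[0,[-0.95,0,-0.2],[0,0,0]]]' && $M '[[0,[-0.95,0,0],[0,0,0]],[0,[-0.95,0,0],[0,0,0]],[0,[-0.95,0,0],[0,0,0]]]' && $M '[[0,[-0.95,0,0],[0,0,0]],[0,[-0.95,0,0],[0,0,0]],[0,[-0.95,0,0],[0,0,0]]]' && $M '[[0,[-0.95,0,0],[0,0,0]],[0,[-0.95,0,0],[0,0,0]],[0,[-0.95,0,0],[0,0,0]],[0,[-0.95,0,0],[0,0,0]]]'
python3 - <<'E'
from h import *
s=bot.sense();print(s['clock'],s['tool_pos'],s['tcp_rot'],s['joint_pos'])
snap('wrist','w4');
E
```

```text
clock: 7.7
tool_pos: [0.4589, 0.0046, 0.2828]
tcp_rot: [-3.133, -0.001, 1.635]
contact_force: [0.3, 0.5, -0.5]
grip_width: 0.0003
finger_force: 0.0
clock: 8.0
tool_pos: [0.4638, -0.0936, 0.3061]
tcp_rot: [3.141, 0.002, 1.63]
contact_force: [-0.4, 0.2, 0.0]
grip_width: 0.042
finger_force: 0.0
clock: 8.3
tool_pos: [0.4694, -0.1879, 0.3049]
tcp_rot: [-3.14, 0.001, 1.631]
contact_force: [-0.2, 0.3, 0.3]
grip_width: 0.0425
finger_force: 0.0
clock: 8.6
tool_pos: [0.4758, -0.2823, 0.3046]
tcp_rot: [-3.14, -0.0, 1.631]
contact_force: [0.4, 0.3, 0.0]
grip_width: 0.0427
finger_force: 0.0
clock: 9.0
tool_pos: [0.4822, -0.3734, 0.3052]
tcp_rot: [-3.14, -0.003, 1.635]
contact_force: [0.0, 0.1, -0.1]
grip_width: 0.0426
finger_force: 0.0
9.0 [ 0.48215282 -0.37338641  0.30522679] [-3.14000885e+00 -2.78939437e-03  1.63522927e+00] [-6.59443829e-01  4.62045385e-01  4.84666194e-01  1.59645119e+00
  1.04099090e-03  8.46915765e-01]
```

View pics/w4.png

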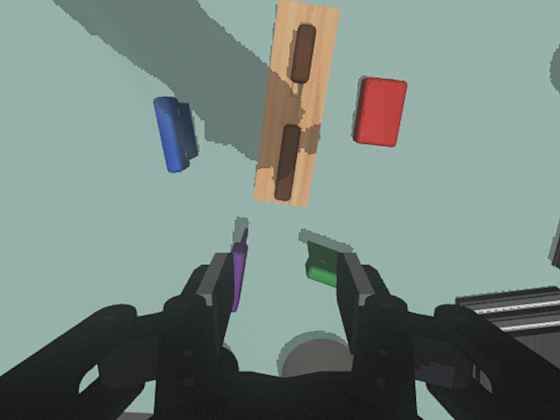

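The wide handle is at (288,162), running (293,125)–(284,200). The narrow one is at (303,53), and the red box is at (380,112).

Run:
```python
from h import *
ci,im=load('w4'); g=im.astype(int)
hsv=cv2.cvtColor(im,cv2.COLOR_BGR2HSV)
wood=((hsv[...,0]<22)&(hsv[...,1]>70)).astype(np.uint8); wood[:, :250]=0; wood[:,345:]=0; wood[212:]=0
m=(wood&(hsv[...,2]<95)).astype(np.uint8); m=cv2.morphologyEx(m,cv2.MORPH_OPEN,np.ones((5,5)))
n,l,st,c=cv2.connectedComponentsWithStats(m)
for i in range(1,n):
    if st[i][4]<150: continue
    cn,_=cv2.findContours((l==i).astype(np.uint8),0,2); r=cv2.minAreaRect(cn[0]); b=cv2.boxPoints(r)
    W=np.array([onz(ci,u,v,.102) for u,v in b]); e1=W[1]-W[0];e2=W[2]-W[1]
    L=max((e1,e2),key=np.linalg.norm)
    print(st[i],r,W.mean(0).round(4),np.linalg.norm(e1),np.linalg.norm(e2),'yaw',np.degrees(np.arctan2(L[1],L[0])))
cn,_=cv2.findContours(wood,0,2); k=max(cn,key=cv2.contourArea); r=cv2.minAreaRect(k);b=cv2.boxPoints(r)
W=np.array([onz(ci,u,v,.045) for u,v in b]);print(b.round(1),W.round(4),[np.degrees(np.arctan2(*(W[i]-W[i-1])[[1,0]])) for i in range(4)])
print(hsv[162,276:304].tolist())
```

```text
[279 125  21  53 766] ((288.5499572753906, 151.64999389648438), (17.111984252929688, 52.8915901184082), 8.130102157592773) [ 0.4832 -0.3464  0.102 ] 0.04780920678712162 0.015260614324653126 yaw 85.31374778164609
[[249.5 198.4]
 [278.   -1.1]
 [339.3   7.6]
 [310.8 207.1]] [[ 0.4448 -0.4065  0.045 ]
 [ 0.4644 -0.2079  0.045 ]
 [ 0.5238 -0.2117  0.045 ]
 [ 0.5129 -0.4121  0.045 ]] [np.float64(175.29685402017094), np.float64(84.36312224741476), np.float64(-3.6534820517108493), np.float64(-93.11913907725628)]
[[15, 98, 133], [15, 96, 135], [14, 94, 109], [12, 78, 65], [12, 67, 69], [13, 75, 71], [11, 81, 69], [12, 90, 74], [12, 90, 71], [13, 84, 73], [13, 86, 71], [12, 83, 71], [12, 77, 73], [14, 86, 71], [13, 88, 75], [9, 83, 74], [12, 89, 77], [14, 91, 73], [14, 75, 65], [10, 81, 66], [15, 102, 168], [14, 105, 213], [15, 103, 205], [17, 99, 201], [17, 94, 204], [17, 95, 205], [17, 98, 201], [15, 104, 202]]
```

Run:
```python
from h import *
ci,im=load('w4'); hsv=cv2.cvtColor(im,cv2.COLOR_BGR2HSV)
m=(hsv[...,2]<95).astype(np.uint8); m[:,:258]=0;m[:,325:]=0;m[208:]=0; m=cv2.morphologyEx(m,cv2.MORPH_OPEN,np.ones((5,5)))
n,l,st,c=cv2.connectedComponentsWithStats(m)
for i in range(1,n):
    if st[i][4]<150: continue
    cn,_=cv2.findContours((l==i).astype(np.uint8),0,2); r=cv2.minAreaRect(cn[0]); b=cv2.boxPoints(r)
    for z in(.102,.086):
        W=np.array([onz(ci,u,v,z) for u,v in b]); e1=W[1]-W[0];e2=W[2]-W[1]
        L=max((e1,e2),key=np.linalg.norm)
        print(st[i],W.mean(0).round(4),np.linalg.norm(e1).round(4),np.linalg.norm(e2).round(4),'yaw',np.degrees(np.arctan2(L[1],L[0])))
print(np.round(ci['xyz'],3))
```

```text
[277 124  23  56 889] [ 0.4832 -0.3469  0.102 ] 0.051 0.0154 yaw 85.53405485572806
[277 124  23  56 889] [ 0.4835 -0.3488  0.086 ] 0.0534 0.0161 yaw 85.5340548557281
[ 0.478 -0.306  0.438]
```

Run:
```python
from h import *
ci,im=load('w4'); hsv=cv2.cvtColor(im,cv2.COLOR_BGR2HSV)
print(hsv[190,272:302:2].tolist())
for T in (105,118):
  m=(hsv[...,2]<T).astype(np.uint8); m[:,:258]=0;m[:,325:]=0;m[208:]=0; m=cv2.morphologyEx(m,cv2.MORPH_OPEN,np.ones((5,5)))
  n,l,st,c=cv2.connectedComponentsWithStats(m)
  for i in range(1,n):
    if st[i][4]<150: continue
    cn,_=cv2.findContours((l==i).astype(np.uint8),0,2); r=cv2.minAreaRect(cn[0]); b=cv2.boxPoints(r)
    z=.102
    W=np.array([onz(ci,u,v,z) for u,v in b]); e1=W[1]-W[0];e2=W[2]-W[1]
    L=max((e1,e2),key=np.linalg.norm)
    print(T,st[i],W.mean(0).round(4),np.linalg.norm(e1).round(4),np.linalg.norm(e2).round(4),'yaw',np.degrees(np.arctan2(L[1],L[0])))
```

```text
[[14, 102, 202], [14, 100, 160], [13, 85, 78], [10, 97, 95], [11, 97, 97], [12, 101, 96], [11, 96, 96], [11, 96, 96], [12, 96, 96], [11, 81, 79], [14, 101, 179], [16, 96, 205], [20, 90, 203], [16, 95, 201], [14, 104, 199]]
105 [ 291   25   25   59 1040] [ 0.4896 -0.263   0.102 ] 0.0468 0.0153 yaw 84.6309798823801
105 [ 275  124   26   77 1278] [ 0.4822 -0.3561  0.102 ] 0.0706 0.0158 yaw 84.67411215427833
118 [ 291   24   25   60 1071] [ 0.4895 -0.2629  0.102 ] 0.047 0.0158 yaw 84.46695999866279
118 [ 275  124   26   77 1339] [ 0.4825 -0.3562  0.102 ] 0.0708 0.0166 yaw 85.44258684643849
```

```bash
cat >> h.py <<'E'
def down(yaw): 
    a=np.radians(yaw); x=np.array([np.cos(a),np.sin(a),0]); return np.c_[x,np.cross([0,0,-1.],x),[0,0,-1.]]
E
python3 - <<'E'
from h import *
goto([.4824,-.356,.18],down(85.2)); goto([.4824,-.356,.080],down(85.2))
E
```

```text
shift [0.165 0.014 1.261] turn [-0.0003 -0.0006  0.0475] rows>= 2.5430229229354127 0.9964380207680741
shift [0.163 0.015 2.261] turn [-0.0003 -0.0006  0.0475] rows>= 4.533208741293196 0.9964380207680741
```

```bash
M='python3 -m pendant'
$M '[[0,[0.165,0.015,0.95],[0,0,0.0475]],[0,[0.165,0.015,0.95],[0,0,0.0475]],[0,[0.165,0.015,0.95],[0,0,0.0475]],[0,[0.165,0.015,0.95],[0,0,0.0475]]]' && $M '[[0,[0,0,0.3],[0,0,0]],[0,[0,0,0.3],[0,0,0]],[0,[0,0,0.3],[0,0,0]]]'
python3 - <<'E'
from h import *
goto([.4824,-.356,.080],down(85.2)); ci,im=snap('wrist','w5')
hsv=cv2.cvtColor(im,cv2.COLOR_BGR2HSV)
E
```

```text
clock: 9.45
tool_pos: [0.4827, -0.3564, 0.2128]
tcp_rot: [-3.141, -0.001, 1.488]
contact_force: [0.7, -0.4, 1.1]
grip_width: 0.0424
finger_force: 0.0
clock: 9.75
tool_pos: [0.4843, -0.3593, 0.1855]
tcp_rot: [3.137, 0.003, 1.486]
contact_force: [0.4, 0.6, 0.4]
grip_width: 0.0424
finger_force: 0.0
shift [ 0.034 -0.026  1.054] turn [ 0.0014  0.0009 -0.0002] rows>= 2.110374459603348 0.035119341098651564
```

View pics/w5.png

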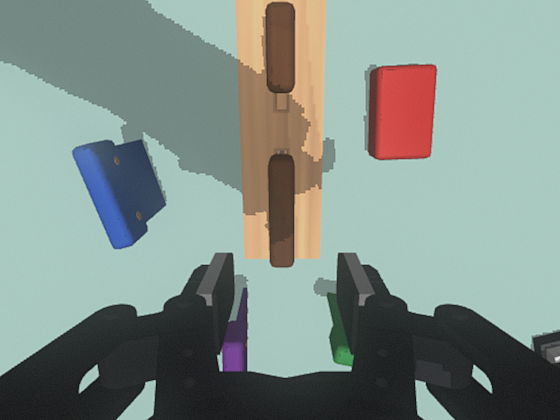

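Handle is aligned, with columns 268–294 between the jaws. Descend and grasp.

```bash
M='python3 -m pendant'
$M '[[0,[0.03,-0.025,0.4],[0,0,0]],[0,[0.03,-0.025,0.7],[0,0,0]],[0,[0.03,-0.025,0.95],[0,0,0]],[0,[0.03,-0.025,0.95],[0,0,0]]]' && $M '[[0,[0,0,0.1],[0,0,0]],[0,[0,0,0.1],[0,0,0]],[0,[0,0,0.1],[0,0,0]]]'
python3 - <<'E'
from h import *
goto([.4824,-.356,.080],down(85.2))
E
$M '[[1,[0,0,0],[0,0,0]],[1,[0,0,0],[0,0,0]],[1,[0,0,0],[0,0,0]],[1,[0,0,0],[0,0,0]],[1,[0,0,0],[0,0,0]],[1,[0,0,0],[0,0,0]]]'
```

```text
clock: 10.2
tool_pos: [0.4793, -0.3545, 0.0856]
tcp_rot: [-3.138, -0.002, 1.486]
contact_force: [0.8, -0.3, 0.2]
grip_width: 0.0426
finger_force: 0.0
clock: 10.5
tool_pos: [0.4813, -0.3558, 0.0787]
tcp_rot: [3.139, 0.002, 1.486]
contact_force: [0.2, 0.4, -0.7]
grip_width: 0.0431
finger_force: 0.0
shift [-0.001  0.011 -0.013] turn [ 0.0008  0.0005 -0.0003] rows>= 0.034274668182393185 0.020951976844112558
clock: 11.1
tool_pos: [0.4813, -0.3557, 0.0783]
tcp_rot: [3.139, 0.001, 1.486]
contact_force: [1.7, 0.2, 5.3]
grip_width: 0.0153
finger_force: 59.4
```

```bash
M='python3 -m pendant'
$M '[[1,[0,0,-0.15],[0,0,0]],[1,[0,0,-0.3],[0,0,0]],[1,[0,0,-0.45],[0,0,0]],[1,[0,0,-0.6],[0,0,0]],[1,[0,0,-0.8],[0,0,0]],[1,[0,0,-1],[0,0,0]],[1,[0,0,-1],[0,0,0]]]' && $M '[[1,[0.3,0,-0.8],[0,0,0]],[1,[0.6,0,-0.8],[0,0,0]],[1,[0.9,0,-0.8],[0,0,0]],[1,[0.9,0,-0.8],[0,0,0]]]' && $M '[[1,[0.45,0,0],[0,0,0]],[1,[0.9,0,0],[0,0,0]],[1,[0.9,0,0],[0,0,0]]]' && $M '[[1,[0.45,0,0],[0,0,0]],[1,[0.9,0,0],[0,0,0]],[1,[0.9,0,0],[0,0,0]]]' && $M '[[1,[0.45,0,0],[0,0,-0.0475]],[1,[0.9,0,0],[0,0,-0.0475]],[1,[0.9,0,0],[0,0,-0.0475]]]'
python3 - <<'E'
from h import *
s=bot.sense();print(s['clock'],s['tool_pos'],s['grip_width'])
goto(world(0,0,150),RT)
ci,im=snap('wrist','w6')
E
```

```text
clock: 11.8
tool_pos: [0.481, -0.3558, 0.1791]
tcp_rot: [3.139, 0.002, 1.486]
contact_force: [0.4, -0.1, -1.2]
grip_width: 0.0153
finger_force: 59.7
clock: 12.2
tool_pos: [0.488, -0.2619, 0.2571]
tcp_rot: [-3.141, -0.001, 1.49]
contact_force: [-0.0, -0.4, -2.0]
grip_width: 0.0149
finger_force: 59.6
clock: 12.5
tool_pos: [0.4946, -0.1714, 0.255]
tcp_rot: [-3.137, -0.003, 1.492]
contact_force: [0.4, -0.6, -1.4]
grip_width: 0.0153
finger_force: 59.6
clock: 12.8
tool_pos: [0.5026, -0.0823, 0.2552]
tcp_rot: [-3.138, -0.002, 1.492]
contact_force: [0.3, -0.7, -1.6]
grip_width: 0.0156
finger_force: 59.6
clock: 13.1
tool_pos: [0.5106, 0.0069, 0.2553]
tcp_rot: [-3.139, -0.001, 1.641]
contact_force: [0.3, -0.6, -1.5]
grip_width: 0.0153
finger_force: 59.6
13.1 [0.51056849 0.00693009 0.2553095 ] 0.015349237330908075
shift [ 1.393 -0.569  0.408] turn [-0.1675 -0.0007  0.0008] rows>= 3.1178373442551224 3.5092082861484593
```

```bash
M='python3 -m pendant'
$M '[[1,[0.4,-0.3,0.2],[-0.1675,-0.0007,0.0008]],[1,[0.8,-0.57,0.2],[-0.1675,-0.0007,0.0008]],[1,[0.8,-0.57,0.2],[-0.1675,-0.0007,0.0008]],[1,[0.8,-0.57,0.2],[-0.1675,-0.0007,0.0008]],[1,[0.8,-0.57,0.2],[-0.1675,-0.0007,0.0008]],[1,[0.8,-0.57,0.2],[-0.1675,-0.0007,0.0008]]]'
python3 - <<'E'
from h import *
goto(world(0,0,100),RT)
E
```

```text
clock: 13.75
tool_pos: [0.4486, 0.0786, 0.237]
tcp_rot: [2.617, 0.002, 1.63]
contact_force: [0.6, 0.1, -1.3]
grip_width: 0.0152
finger_force: 59.8
shift [ 0.639 -0.118  0.685] turn [ 0.0003  0.0019 -0.0017] rows>= 1.8886378525916596 0.05354028860123934
```

```bash
M='python3 -m pendant'
$M '[[1,[0.3,-0.12,0],[0,0.002,-0.0015]],[1,[0.64,-0.12,0.2],[0,0.002,-0.0015]],[1,[0.64,-0.12,0.5],[0,0.002,-0.0015]],[1,[0.64,-0.12,0.68],[0,0.002,-0.0015]],[1,[0.64,-0.12,0.68],[0,0.002,-0.0015]],[1,[0.64,-0.12,0.68],[0,0.002,-0.0015]]]'
python3 - <<'E'
from h import *
s=bot.sense();print(slot(s['tool_pos']))
goto(world(0,0,85),RT)
ci,im=snap('wrist','w6')
e=s['tool_pos']+rot(s['tcp_rot'])@np.array([0,0,.0683])
for y in (-30,30): print(proj(ci,e+rot(s['tcp_rot'])@np.array([y/1000,0,0])))
for x,y in ((0,0),(0,33),(0,-33)): print('slot',proj(ci,world(x,y,0)))
cv2.imwrite('pics/w6c.png',cv2.resize(im[90:300,180:390],None,fx=2.8,fy=2.8,interpolation=cv2.INTER_CUBIC))
E
```

```text
clock: 14.35
tool_pos: [0.4703, 0.1447, 0.1725]
tcp_rot: [2.616, -0.001, 1.638]
contact_force: [-0.2, -0.4, -0.9]
grip_width: 0.0154
finger_force: 59.8
[  1.71382409   0.97375857 100.04416228]
shift [-0.01  -0.017  0.15 ] turn [ 0.0005 -0.0002 -0.0003] rows>= 0.3034549174812584 0.013015338838948301
(np.float64(283.8610988913292), np.float64(274.843160579611))
(np.float64(283.7691543966318), np.float64(175.575531105254))
slot (np.float64(281.11184962112884), np.float64(213.1803730558017))
slot (np.float64(280.91730186853925), np.float64(163.2713525894393))
slot (np.float64(281.29281031595326), np.float64(259.6037878800715))
```

View pics/w6c.png

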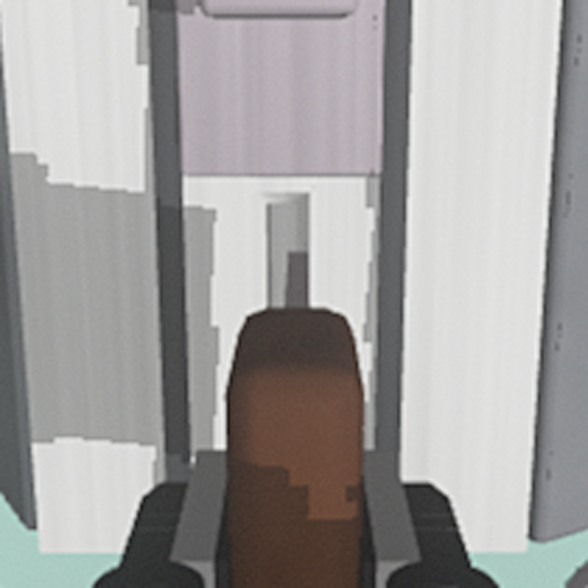

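The slot's outline is at zoom columns 267–308 (u≈282.7), and its +y end is at v≈159.6. The blade's lower +y corner is at zoom (297.5,250), i.e. pixel (286.2,179.3).

Run:
```python
from h import *
ci,im=load('w6'); g=cv2.cvtColor(im,cv2.COLOR_BGR2GRAY)
print(g[164:176:4,270:298]); print(g[185:198:4,270:298]); print('cols',g[152:186,279],g[165:190,286])
h=100-68.3
for u,v in ((286.2,179.3),): print('blade',slot(onplane(ci,u,v,world(0,0,h),sz)).round(2))
for u,v in ((282.7,167),(282.7,159.6),(282.7,161)): print('slot',slot(onplane(ci,u,v,world(0,0,0),sz)).round(2))
s=bot.sense(); print(slot(s['tool_pos']), np.degrees(s['tcp_rot']))
```

```text
[[219 218 219 221 209 144 129 160 159 162 162 164 164 160 162 160 147 143
  145 141 180 224 224 220 219 220 221 219]
 [219 217 218 222 210 149 131 161 162 163 164 166 165 161 163 158 147 143
  146 143 181 223 225 222 219 221 221 218]
 [219 217 219 222 211 147 129 162 159 164 165 164 164 161 164 158 148 145
  143 142 180 223 225 222 220 220 221 218]]
[[219 217 218 220 220 163 119 154 162 162 164 170 137  89  96  97  97 101
   94  91 171 227 225 220 219 219 220 218]
 [218 217 217 220 221 162 119 154 159 162 166 159 126  93  98  97  99  99
   95  85 169 226 226 221 218 220 219 215]
 [218 218 217 220 222 163 117 154 161 164 166 146 106  94  96  98  98  96
   93  86 168 226 225 221 219 220 218 216]
 [218 217 217 221 222 165 120 152 163 163 167 144 102  97  95  98  97  99
   96  85 163 226 228 222 220 220 220 217]]
cols [150 196 223 221 221 224 212 189 187 193 180 161 162 165 163 163 163 164
 164 163 164 161 163 164 163 163 163 162 162 163 162 164 162 162] [148 148 147 147 149 150 148 148 147 147 151 150 149 151 138 107  94  96
  97  98  97  98  97  98  99]
blade [ 3.19 28.91 31.7 ]
slot [ 1.12 30.62  0.  ]
slot [ 1.14 35.33  0.  ]
slot [ 1.13 34.44  0.  ]
[  1.98723285   1.07363602 100.63182286] [ 1.49821538e+02 -8.91696340e-02  9.38371162e+01]
```

```bash
M='python3 -m pendant'
$M '[[1,[-0.01,-0.02,0.05],[0,0,0]],[1,[-0.01,-0.02,0.05],[0,0,0]],[1,[-0.01,-0.02,0.05],[0,0,0]],[1,[-0.01,-0.02,0.05],[0,0,0]]]'
python3 - <<'E'
from h import *
s=bot.sense(); print(slot(s['tool_pos']), np.degrees(s['tcp_rot']))
ci,im=snap('wrist','w7'); g=cv2.cvtColor(im,cv2.COLOR_BGR2GRAY)
for v in (160,166,172,185,191,197): print(v,g[v,270:302])
print(g[165:190,286])
E
```

```text
clock: 14.8
tool_pos: [0.4695, 0.1441, 0.1673]
tcp_rot: [2.614, -0.002, 1.639]
contact_force: [0.2, 0.1, -1.6]
grip_width: 0.0153
finger_force: 59.8
[-1.62551098  0.41284442 95.99187794] [ 1.49794539e+02 -1.04721181e-01  9.39285088e+01]
160 [219 221 221 221 221 217 217 217 213 205 197 196 193 190 188 185 183 180
 174 168 164 159 152 144 138 162 214 228 223 220 220 221]
166 [219 220 220 223 221 218 217 218 222 206 167 155 160 162 162 163 166 163
 163 148 122 134 147 148 142 166 214 227 222 219 219 221]
172 [219 220 211 211 221 218 218 218 223 197 153 153 160 163 163 161 164 161
 164 149 121 132 148 146 142 167 215 227 223 220 219 219]
185 [219 218 221 220 222 218 216 218 221 209 162 151 131  91  96  95  99  96
  97  94 111 132 136 142 144 165 216 227 220 220 219 221]
191 [219 218 221 220 221 218 217 218 221 208 166 138 115  93  94  95  97  96
  97  96 106 128 133 142 142 173 221 226 220 219 220 219]
197 [218 217 220 222 221 219 217 219 222 212 168 123  93  95  96  98  95  97
  97  94 106 132 138 138 142 180 224 226 223 219 219 218]
[165 166 164 165 164 164 164 164 161 165 164 164 164 167 151 111  92  97
  96  96  99  99  98  94  98]
```

Run:
```python
from h import *
ci,im=load('w7')
print('blade',slot(onplane(ci,286.1,179.5,world(0,0,96-68.3),sz)).round(2))
print('slot',slot(onplane(ci,287.4,169,S0,sz)).round(2))
```

```text
blade [-0.1  28.34 27.7 ]
slot [ 0.9  29.59  0.  ]
```

```bash
M='python3 -m pendant'
$M '[[1,[0.015,0.01,0],[0,0,0]],[1,[0.015,0.01,0.08],[0,0,0]],[1,[0.015,0.01,0.16],[0,0,0]],[1,[0.015,0.01,0.22],[0,0,0]],[1,[0.015,0.01,0.22],[0,0,0]],[1,[0.015,0.01,0.22],[0,0,0]]]'
python3 - <<'E'
from h import *
s=bot.sense(); print(slot(s['tool_pos']), np.degrees(s['tcp_rot']))
ci,im=snap('wrist','w8'); g=cv2.cvtColor(im,cv2.COLOR_BGR2GRAY)
for v in (160,170,185,195): print(v,g[v,268:304])
print(g[140:190,286])
E
```

```text
clock: 15.45
tool_pos: [0.481, 0.1463, 0.1476]
tcp_rot: [2.617, -0.001, 1.639]
contact_force: [0.0, 0.9, -2.1]
grip_width: 0.0152
finger_force: 59.8
[-1.44070924  1.83809471 73.10621962] [ 1.49920945e+02 -6.44996221e-02  9.39248606e+01]
160 [172 174 174 176 173 172 171 172 173 169 169 169 172 171 171 171 171 172
 173 170 171 169 170 169 169 167 171 170 168 170 170 172 170 169 169 168]
170 [219 220 220 220 222 221 219 218 218 217 218 219 214 207 201 197 193 186
 184 178 170 165 157 151 145 146 145 145 150 205 230 224 221 220 220 219]
185 [162 162 163 164 166 161 152 145 149 149 151 128 135 167 135  90  95  98
  97  96  93 103 114 123 140 150 146 144 149 205 228 224 219 220 219 220]
195 [163 161 162 164 166 162 154 146 148 149 151 127 138 142 100  92  95  95
  94  95  94  93 105 124 134 131 138 141 165 215 228 224 219 217 219 220]
[178 179 178 178 179 177 179 179 178 176 179 179 176 178 177 178 176 178
 176 170 173 209 223 221 220 222 213 189 179 190 184 167 160 163 164 163
 163 163 168 150 110  93  96  97  98  97  96  97  94  97]
```

Run:
```python
from h import *
ci,im=load('w8'); g=cv2.cvtColor(im,cv2.COLOR_BGR2GRAY)
print('blade',slot(onplane(ci,286.1,180,world(0,0,4.8),sz)).round(2))
for u,v in ((279,180),(296.8,180),(287.9,180),(286,167)):print('slot',slot(onplane(ci,u,v,S0,sz)).round(2))
print(g[176,268:304],g[180,268:304])
```

```text
blade [-0.04 29.43  4.8 ]
slot [-4.05 28.48  0.  ]
slot [ 6.06 28.48  0.  ]
slot [ 1.   28.48  0.  ]
slot [-0.09 35.92  0.  ]
[163 161 159 166 166 158 149 146 146 148 149 134 141 160 161 161 164 162
 163 162 161 165 140 118 139 146 145 143 150 205 229 224 220 219 221 220] [164 164 163 166 163 161 150 145 148 148 150 134 140 166 140 108 107 108
 110 109 107 120 121 122 141 147 146 146 150 207 228 224 219 218 220 221]
```

```bash
M='python3 -m pendant'
$M '[[1,[0.01,0.012,0],[0,0,0]],[1,[0.01,0.012,0],[0,0,0]],[1,[0.01,0.012,0.05],[0,0,0]],[1,[0.01,0.012,0.1],[0,0,0]],[1,[0.01,0.012,0.15],[0,0,0]],[1,[0.01,0.012,0.15],[0,0,0]]]'
python3 - <<'E'
from h import *
s=bot.sense(); print(slot(s['tool_pos']), SR.T@s['contact_force'])
E
```

```text
clock: 16.1
tool_pos: [0.4892, 0.1494, 0.1413]
tcp_rot: [2.609, -0.005, 1.642]
contact_force: [-42.6, -4.6, 52.6]
grip_width: 0.0153
finger_force: 75.9
[ 2.75475295  4.40584898 63.44189073] [-10.74195571  -1.70260656  66.97646786]
```

```bash
M='python3 -m pendant'
$M '[[1,[0,0,-0.1],[0,0,0]],[1,[0,0,-0.15],[0,0,0]],[1,[0,0,-0.15],[0,0,0]],[1,[0,0,-0.15],[0,0,0]]]'
python3 - <<'E'
from h import *
s=bot.sense(); print(slot(s['tool_pos']), SR.T@s['contact_force'])
goto(world(-.4,2.6,70),RT)
ci,im=snap('wrist','w9'); g=cv2.cvtColor(im,cv2.COLOR_BGR2GRAY)
for v in (172,176,180,185,195): print(v,g[v,268:304])
print(g[150:190,286])
E
```

```text
clock: 16.5
tool_pos: [0.4822, 0.1474, 0.1483]
tcp_rot: [2.616, -0.001, 1.639]
contact_force: [0.7, 0.5, -1.8]
grip_width: 0.0153
finger_force: 65.4
[2.81186988e-03 2.88441582e+00 7.30747869e+01] [-0.2841023   0.45979054 -1.95551252]
shift [-0.003 -0.004  0.031] turn [ 0.0006 -0.0006  0.0002] rows>= 0.06228150440731002 0.018170212382693444
172 [222 222 221 219 218 217 218 219 216 204 197 195 193 192 186 181 177 172
 165 161 150 144 145 144 145 140 199 231 223 221 219 220 221 220 220 219]
176 [198 198 196 191 187 187 185 213 205 145 144 161 161 163 163 164 164 161
 162 166 138 126 147 147 144 138 196 230 225 222 220 220 220 220 219 219]
180 [163 166 165 155 149 149 144 200 207 147 141 158 162 161 163 164 162 162
 163 166 137 126 146 148 147 138 199 230 224 221 219 219 220 219 217 218]
185 [164 166 164 157 147 144 172 219 213 153 134 167 132  88  92  91  91  94
  89 114 125 133 146 147 146 140 184 225 225 222 219 220 220 220 218 219]
195 [165 164 166 154 146 142 192 228 209 151 136 158 121  91  95  98  97  96
  95  92 109 138 140 130 141 139 200 229 224 221 218 219 219 218 218 218]
[178 177 177 176 178 177 176 175 175 177 178 170 167 208 221 219 217 220
 209 178 175 173 165 164 162 162 162 162 161 161 163 163 166 146 106  89
  92  93  96  95]
```

Run:
```python
from h import *
for f in ('w7','w8','w9'):
    ci,im=load(f); hsv=cv2.cvtColor(im,cv2.COLOR_BGR2HSV)
    m=((hsv[...,0]<20)&(hsv[...,1]>80)&(hsv[...,2]<130)).astype(np.uint8); m[:190]=0
    n,l,st,c=cv2.connectedComponentsWithStats(m); i=1+st[1:,4].argmax()
    print(f,st[i],c[i].round(2))
    for v in (205,212,220,235,250): 
        r=np.where(l[v]==i)[0]; print(v,r.min() if len(r) else None,r.max() if len(r) else None,end='; ')
    g=cv2.cvtColor(im,cv2.COLOR_BGR2GRAY)
    e=np.array([[v,*(lambda r:(r.min(),r.max()))(np.where(g[v,276:297]<118)[0]+276)] for v in range(184,203,3) if (g[v,276:297]<118).any()]); print(e.tolist())
    print('top face boundary col 290',g[196:240:2,290])
```

```text
w7 [ 262  219   48  159 6734] [285.84 298.96]
205 None None; 212 None None; 220 307 307; 235 264 309; 250 265 308; [[184, 283, 290], [187, 283, 290], [190, 283, 290], [193, 282, 290], [196, 282, 290], [199, 281, 290], [202, 276, 296]]
top face boundary col 290 [106 111  70  61  62  63  62  60  59  60  63  60  61  65  79  78  80  80
  82  83  87  85]
w8 [ 262  220   48  158 6807] [285.49 298.55]
205 None None; 212 None None; 220 285 285; 235 264 308; 250 264 308; [[184, 283, 290], [187, 283, 290], [190, 283, 290], [193, 282, 290], [196, 282, 290], [199, 279, 293], [202, 276, 296]]
top face boundary col 290 [99 97 67 65 59 62 62 62 59 58 59 64 66 72 75 77 81 80 83 85 82 84]
w9 [ 261  226   50  152 6862] [285.69 300.82]
205 None None; 212 None None; 220 None None; 235 266 309; 250 264 309; [[184, 281, 286], [187, 281, 287], [190, 281, 288], [193, 281, 288], [196, 281, 288], [199, 280, 288], [202, 280, 288]]
top face boundary col 290 [141 134 133 138  88  59  66  61  62  60  60  58  59  65  62  65  71  79
  77  79  82  85]
```

Run:
```python
from h import *
ci,im=load('w9')
print('blade',slot(onplane(ci,283.8,184,world(0,0,4.8),sz)).round(2))
for u,v in ((276.8,180),(294,180),(285.4,180),(285,168.3)):print('slot',slot(onplane(ci,u,v,S0,sz)).round(2))
```

```text
blade [ 0.17 28.25  4.8 ]
slot [-3.81 29.56  0.  ]
slot [ 5.96 29.56  0.  ]
slot [ 1.08 29.56  0.  ]
slot [ 0.85 36.26 -0.  ]
```

```bash
M='python3 -m pendant'
$M '[[1,[0.023,0.009,0.01],[0,0,0]],[1,[0.023,0.009,0.01],[0,0,0]],[1,[0.023,0.009,0.01],[0,0,0]],[1,[0.023,0.009,0.01],[0,0,0]]]'
python3 - <<'E'
from h import *
s=bot.sense(); print(slot(s['tool_pos']), SR.T@s['contact_force'])
ci,im=snap('wrist','w10'); g=cv2.cvtColor(im,cv2.COLOR_BGR2GRAY)
for v in (180,182,187,192): print(v,g[v,268:304])
print(g[150:195,286])
E
```

```text
clock: 16.95
tool_pos: [0.4832, 0.1499, 0.1481]
tcp_rot: [2.616, -0.001, 1.639]
contact_force: [1.0, 0.6, -0.8]
grip_width: 0.0151
finger_force: 65.4
[ 1.00983143  5.26128892 72.33470756] [ 0.51930685  0.48454815 -1.22027306]
180 [168 157 150 150 143 198 218 147 129 160 159 163 162 165 163 164 161 162
 148 134 145 146 147 140 180 223 226 223 220 219 220 220 220 219 221 220]
182 [167 156 148 149 144 199 214 143 124 154 160 163 166 166 168 164 164 166
 151 136 149 147 148 142 180 224 227 222 219 219 221 222 218 219 220 221]
187 [165 158 149 150 150 151 147 121 129 155 163 163 129  90  97  95  98  97
  94 103 134 153 148 142 180 224 226 223 220 221 221 220 218 218 219 220]
192 [165 158 151 149 149 147 147 121 128 154 164 157 122  89  94  95  97  96
  96  91 127 152 145 140 179 222 227 223 220 220 220 218 218 218 219 221]
[174 172 173 173 174 171 172 173 172 171 171 171 170 170 171 170 154 198
 226 222 222 222 220 186 166 163 157 152 148 146 148 148 151 135 102  90
  93  94  96  96  96  95  96  97  94]
```

```bash
M='python3 -m pendant'
$M '[[1,[0,0,0.03],[0,0,0]],[1,[0,0,0.06],[0,0,0]],[1,[0,0,0.09],[0,0,0]],[1,[0,0,0.12],[0,0,0]],[1,[0,0,0.12],[0,0,0]]]'
python3 - <<'E'
from h import *
s=bot.sense(); print(slot(s['tool_pos']), SR.T@s['contact_force'])
E
```

```text
clock: 17.5
tool_pos: [0.4892, 0.1502, 0.1375]
tcp_rot: [2.616, -0.001, 1.639]
contact_force: [0.4, -0.3, -1.3]
grip_width: 0.0151
finger_force: 65.3
[ 0.81205792  5.20052418 60.12219081] [-0.32982938 -0.28307889 -1.3255955 ]
```

Entered with no contact force. Continue down.

```bash
M='python3 -m pendant'
$M '[[1,[0,0,0.04],[0,0,0]],[1,[0,0,0.08],[0,0,0]],[1,[0,0,0.12],[0,0,0]],[1,[0,0,0.16],[0,0,0]],[1,[0,0,0.2],[0,0,0]],[1,[0,0,0.2],[0,0,0]]]'
python3 - <<'E'
from h import *
s=bot.sense(); print(slot(s['tool_pos']), SR.T@s['contact_force'])
E
```

```text
clock: 18.1
tool_pos: [0.4992, 0.1509, 0.12]
tcp_rot: [2.616, -0.001, 1.639]
contact_force: [0.0, 0.5, -2.8]
grip_width: 0.0154
finger_force: 65.1
[ 0.76279036  5.25335131 39.99651579] [-1.35276686  0.54173465 -2.43369598]
```

```bash
M='python3 -m pendant'
$M '[[1,[0,0,0.03],[0,0,0]],[1,[0,0,0.06],[0,0,0]],[1,[0,0,0.09],[0,0,0]],[1,[0,0,0.11],[0,0,0]],[1,[0,0,0.11],[0,0,0]]]' &&  $M '[[1,[0,0,0.01],[0,0,0]],[1,[0,0,0.02],[0,0,0]],[1,[0,0,0.02],[0,0,0]]]'
python3 - <<'E'
from h import *
s=bot.sense(); print(slot(s['tool_pos']), SR.T@s['contact_force'])
E
```

```text
clock: 18.6
tool_pos: [0.5045, 0.1513, 0.1107]
tcp_rot: [2.616, -0.001, 1.639]
contact_force: [-1.6, -0.1, -3.9]
grip_width: 0.0158
finger_force: 65.2
clock: 18.9
tool_pos: [0.5054, 0.1514, 0.1091]
tcp_rot: [2.616, -0.001, 1.64]
contact_force: [-3.7, -0.3, -4.3]
grip_width: 0.0154
finger_force: 65.4
[ 0.74135665  5.31884005 27.4427833 ] [-5.31924676 -0.02672731 -1.84182141]
```

```bash
M='python3 -m pendant'
$M '[[1,[0,0,0.01],[0,0,0]],[1,[0,0,0.02],[0,0,0]],[1,[0,0,0.02],[0,0,0]]]' && $M '[[1,[0,0,0.01],[0,0,0]],[1,[0,0,0.02],[0,0,0]],[1,[0,0,0.02],[0,0,0]]]'
python3 - <<'E'
from h import *
s=bot.sense(); print(slot(s['tool_pos']), SR.T@s['contact_force'])
E
```

```text
clock: 19.2
tool_pos: [0.5064, 0.1515, 0.1074]
tcp_rot: [2.616, -0.001, 1.64]
contact_force: [-4.3, -0.4, -4.1]
grip_width: 0.0155
finger_force: 65.6
clock: 19.5
tool_pos: [0.5073, 0.1516, 0.1057]
tcp_rot: [2.616, -0.001, 1.64]
contact_force: [-3.7, -0.2, -4.0]
grip_width: 0.0155
finger_force: 65.7
[ 0.68877521  5.31596805 23.48370997] [-5.20518011  0.02103969 -1.61901035]
```

```bash
M='python3 -m pendant'
$M '[[1,[0,0,0.01],[0,0,0]],[1,[0,0,0.02],[0,0,0]],[1,[0,0,0.02],[0,0,0]]]' && $M '[[1,[0,0,0.01],[0,0,0]],[1,[0,0,0.02],[0,0,0]],[1,[0,0,0.02],[0,0,0]]]'
python3 - <<'E'
from h import *
s=bot.sense(); print(slot(s['tool_pos']), SR.T@s['contact_force'])
E
```

```text
clock: 19.8
tool_pos: [0.5081, 0.1515, 0.1044]
tcp_rot: [2.616, -0.001, 1.64]
contact_force: [-10.4, -2.7, 3.5]
grip_width: 0.0153
finger_force: 67.1
clock: 20.1
tool_pos: [0.5082, 0.1514, 0.1043]
tcp_rot: [2.615, -0.001, 1.64]
contact_force: [-26.8, -4.0, 25.1]
grip_width: 0.0153
finger_force: 71.0
[ 0.71617746  5.13873419 21.82914799] [-10.85237812  -2.23468993  35.2640132 ]
```

```bash
M='python3 -m pendant'
$M '[[1,[0,0,-0.02],[0,0,0]],[1,[0,0,-0.02],[0,0,0]],[0.2,[0,0,-0.02],[0,0,0]],[0.2,[0,0,-0.02],[0,0,0]],[0.2,[0,0,-0.02],[0,0,0]],[0.2,[0,0,-0.02],[0,0,0]]]' && $M '[[0.2,[0,0,-0.1],[0,0,0]],[0.2,[0,0,-0.3],[0,0,0]],[0.2,[0,0,-0.6],[0,0,0]],[0.2,[0,0,-1],[0,0,0]],[0.2,[0,0,-1],[0,0,0]],[0.2,[0,0,-1],[0,0,0]]]' && $M '[[1,[-0.7,0,-0.3],[0,0,0]],[1,[-0.7,0,-0.3],[0,0,0]],[1,[-0.7,0,-0.3],[0,0,0]],[1,[-0.7,0,-0.3],[0,0,0]]]'
python3 - <<'E'
from h import *
s=bot.sense(); print(slot(s['tool_pos']), SR.T@s['contact_force'])
ci,im=snap('wrist','w11'); ct,it=snap('scene','s11')
a=cv2.resize(im[0:300,110:480],(480,390)); u,v=map(int,proj(ct,world(0,0,30))); b=cv2.resize(it[v-65:v+65,u-53:u+53],(318,390),interpolation=cv2.INTER_CUBIC)
print(u,v); cv2.imwrite('pics/c11.png',np.hstack([a,b]))
for n,h in(('home top',50),): 
    print([np.round(proj(ci,world(x,y,h)),1) for x,y in((-8,-35),(-8,35),(8,-35),(8,35))])
E
```

```text
clock: 20.7
tool_pos: [0.5102, 0.1521, 0.1055]
tcp_rot: [2.612, -0.002, 1.639]
contact_force: [-0.2, 0.7, 0.6]
grip_width: 0.0342
finger_force: 0.0
clock: 21.3
tool_pos: [0.4592, 0.1486, 0.1929]
tcp_rot: [2.611, -0.003, 1.64]
contact_force: [0.0, 0.1, -1.2]
grip_width: 0.034
finger_force: 0.0
clock: 21.7
tool_pos: [0.4484, 0.0767, 0.2159]
tcp_rot: [2.616, -0.002, 1.638]
contact_force: [0.4, -0.3, -1.1]
grip_width: -0.0001
finger_force: 0.0
[  0.48252846 -65.42307898 150.83675181] [-0.21761499 -0.35546454 -1.1102674 ]
376 234
[array([270.4, 165.7]), array([269. ,  47.2]), array([295.4, 165.7]), array([296.2,  47.2])]
```

View pics/c11.png

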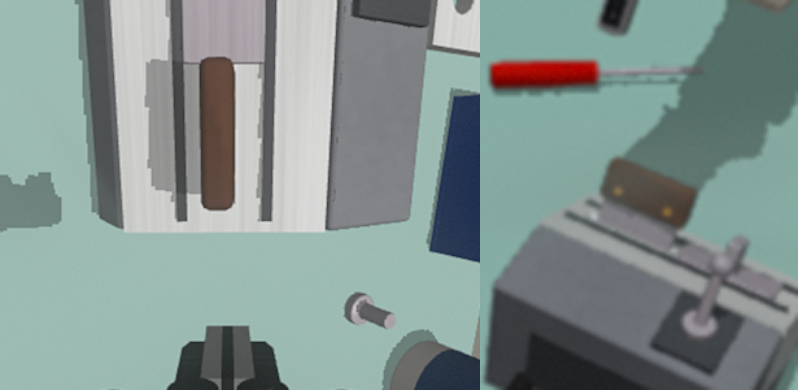

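The scraper sits home: its top outline matches the predicted length to within 1%. Now the toggle lever. The ball is at the front, off.

```bash
M='python3 -m pendant'
$M '[[1,[0,0,-0.4],[0.1667,0,0]],[1,[0,0,-0.4],[0.1667,0,0]],[1,[0,0,-0.4],[0.1667,0,0]],[1,[0,0,-0.4],[0.1667,0,0]],[1,[0,0,-0.4],[0.1667,0,0]]]'
python3 - <<'E'
from h import *
P=np.array([.6025,.2395,0]); goto(P-.055*ex+[0,0,.25],down(93.85))
print(bot.sense()['tool_pos'])
E
```

```text
clock: 22.3
tool_pos: [0.431, 0.0768, 0.2488]
tcp_rot: [-3.139, -0.001, 1.64]
contact_force: [0.1, -0.0, -1.4]
grip_width: -0.0
finger_force: 0.0
shift [ 1.505  1.274 -0.015] turn [-0.001  -0.0003  0.0008] rows>= 3.942793057627141 0.026978663661964476
[0.43104089 0.07683896 0.24875805]
```

```bash
M='python3 -m pendant'
$M '[[1,[0.75,0.63,0],[0,0,0]],[1,[0.75,0.63,0],[0,0,0]],[1,[0.75,0.63,0],[0,0,0]]]' && $M '[[1,[0.75,0.63,0],[0,0,0]],[1,[0.75,0.63,0],[0,0,0]],[1,[0.75,0.63,0],[0,0,0]],[1,[0.75,0.63,0],[0,0,0]]]'
python3 - <<'E'
from h import *
P=np.array([.6025,.2395,0]); goto(P-.055*ex+[0,0,.163],down(93.85))
ci,im=snap('wrist','w12')
b=P-.0209*ex+[0,0,.1672]
print('ball pred',proj(ci,b)); g=cv2.cvtColor(im,cv2.COLOR_BGR2GRAY); cc=cv2.HoughCircles(cv2.medianBlur(g[60:300,200:450],3),cv2.HOUGH_GRADIENT,1,20,param1=100,param2=18,minRadius=8,maxRadius=20); print(cc+np.array([200,60,0]) if cc is not None else None)
E
```

```text
clock: 22.6
tool_pos: [0.488, 0.1592, 0.2493]
tcp_rot: [3.138, -0.003, 1.645]
contact_force: [-0.7, -0.8, 0.3]
grip_width: 0.0001
finger_force: 0.0
clock: 23.0
tool_pos: [0.5428, 0.2349, 0.2502]
tcp_rot: [3.141, -0.0, 1.642]
contact_force: [0.1, 0.2, 0.7]
grip_width: 0.0002
finger_force: 0.0
shift [0.006 0.048 0.872] turn [ 0.0002 -0.0001  0.0012] rows>= 1.7462380553400625 0.0262667284660852
ball pred (np.float64(348.51858259334), np.float64(218.68129463566618))
[[[366.5        201.5         14.89999962]]]
```

Run:
```python
from h import *
ci,im=load('w12'); P=np.array([.6025,.2395,0])
print('pivot',proj(ci,P+[0,0,.126]))
g=cv2.cvtColor(im,cv2.COLOR_BGR2GRAY)
print(g[185:250:4,325:395:3])
```

```text
pivot (np.float64(367.9707807535167), np.float64(201.7893696695065))
[[105  61  68  68  68  72  70  70  71 103 100 100  84  91  85  89  98  99
   96  98  97  97  99  97]
 [109  65  70  71  71  74  69  70  70 106  71  85 210 213 208 208 214 170
   92  99 101  99  99 100]
 [108  64  70  70  68  71  68  71  67  68 160 218 213 212 211 212 212 211
  219  88  95  95  96  95]
 [105  67  71  73  70  70  71  70  70  82 124 126  90  82  91 200 204 204
  203 178  94  98  97  97]
 [143  67  71  70  71  66  68  69  68 111 113  85  98 110 119 119 206 199
  198 195  95 100 100 100]
 [168  97 104 103 102  99  96  91  87  82  93 104 112 121 125 159 209 206
  206 173  93  96  93  95]
 [132  95 100 100  92  99 105 109 114 111 100 111 124 119 198 200 199 198
  201  92 100  97  98  99]
 [133  98 101  95 100 109 115 123 124 121 116 101 121 211 204 202 205 171
   88  97  96  95  94  97]
 [133  99  98  89 106 114 120 130 130 122 119 107  90 100 120  93  92  94
   97  97  95  96  95  94]
 [ 87 102 100  98 127 110 116 193 176 158 173 153  93 100  97  94  96  96
   98  96  95  97  98  97]
 [ 77 100  99  99 119 150 166 176 173 177 164 115  97  98  94  95  93  95
   94  96  95  95  93  93]
 [160 105 106 105 104 119 135 151 153 162 108 111 112 112 111 113 112 113
  110 114 113 113 114 112]
 [151 151 149 149 148 148 151 151 149 149 149 145 144 143 145 146 145 148
  147 147 146 147 148 147]
 [152 151 151 154 152 148 150 148 148 145 151 145 143 144 144 146 144 144
  147 147 145 147 146 144]
 [151 149 149 150 147 149 149 146 145 146 146 145 143 142 144 145 144 145
  142 142 142 145 146 146]
 [149 148 150 151 148 148 147 147 145 146 146 146 146 142 144 142 143 143
  141 143 142 143 143 145]
 [149 147 148 149 148 146 148 145 145 148 148 144 143 143 142 139 142 142
  143 143 142 145 144 144]]
```

Hub and ball match their predictions. Descend in front of the ball and push back.

```bash
M='python3 -m pendant'
$M '[[1,[0.006,0.04,0.3],[0,0,0]],[1,[0.006,0.04,0.6],[0,0,0]],[1,[0.006,0.04,0.87],[0,0,0]],[1,[0.006,0.04,0.87],[0,0,0]],[1,[0.006,0.04,0.87],[0,0,0]]]' && $M '[[1,[0,0.1,0],[0,0,0]],[1,[0,0.18,0],[0,0,0]],[1,[0,0.24,0],[0,0,0]],[1,[0,0.3,0],[0,0,0]],[1,[0,0.36,0],[0,0,0]],[1,[0,0.42,0],[0,0,0]],[1,[0,0.42,0],[0,0,0]]]'
python3 - <<'E'
from h import *
s=bot.sense(); P=np.array([.6025,.2395,0]); print((s['tool_pos']-P)@ex, (s['tool_pos']-P)@ey,s['contact_force'])
E
```

```text
clock: 23.55
tool_pos: [0.5474, 0.2342, 0.166]
tcp_rot: [3.139, -0.001, 1.639]
contact_force: [-0.2, -0.3, 0.1]
grip_width: 0.0002
finger_force: 0.0
clock: 24.25
tool_pos: [0.591, 0.238, 0.1646]
tcp_rot: [3.138, -0.002, 1.639]
contact_force: [-0.4, -0.5, 0.4]
grip_width: -0.0003
finger_force: 0.0
-0.011567839063672397 -0.0007299233788775783 [-0.36485195 -0.54515902  0.39330449]
```

```bash
M='python3 -m pendant'
$M '[[1,[0,0.05,0],[0,0,0]],[1,[0,0.1,0],[0,0,0]],[1,[0,0.15,0],[0,0,0]],[1,[0,0.15,0],[0,0,0]]]' && $M '[[1,[0,-0.2,0],[0,0,0]],[1,[0,-0.5,-0.2],[0,0,0]],[1,[0,-0.7,-0.8],[0,0,0]],[1,[0,-0.7,-0.9],[0,0,0]],[1,[0,-0.7,-0.9],[0,0,0]]]'
python3 - <<'E'
from h import *
P=np.array([.6025,.2395,0])
ci,im=snap('wrist','w13'); g=cv2.cvtColor(im,cv2.COLOR_BGR2GRAY)
for k in (-1,1): print(k,'ball pred',proj(ci,P+k*.0209*ex+[0,0,.1672]))
u,v=map(int,proj(ci,P+.0209*ex+[0,0,.1672])); print(g[v-24:v+26:4,u-60:u+30:4])
c,i2=snap('scene','s13'); g=cv2.cvtColor(i2,cv2.COLOR_BGR2GRAY)
for k in (-1,1): print(k,'scene',proj(c,P+k*.0209*ex+[0,0,.1672]))
u,v=map(int,proj(c,P+[0,0,.1672])); print(g[v-12:v+20:2,u-16:u+17:2])
E
```

```text
clock: 24.65
tool_pos: [0.6014, 0.2388, 0.1645]
tcp_rot: [-3.136, -0.001, 1.64]
contact_force: [-9.2, 0.2, 3.6]
grip_width: -0.0001
finger_force: 5.2
clock: 25.15
tool_pos: [0.5363, 0.2351, 0.2601]
tcp_rot: [3.13, -0.005, 1.64]
contact_force: [0.7, -0.0, 1.0]
grip_width: 0.0001
finger_force: 0.0
-1 ball pred (np.float64(354.2083554206504), np.float64(215.3139214032279))
1 ball pred (np.float64(419.142180462227), np.float64(215.2107864970925))
[[123 211 209 208 209 214 193  70  69  68  68  67 148 154 193 189 187 189
  188 189 190 189 191]
 [211 204 207 109  84 104 127  63  67  70  70  85 153 149 191 189 189 191
  188 189 189 189 189]
 [205 204 158 119 115 113 108 101  86  70  84  99 155 148 193 188 186 189
  189 189 187 190 189]
 [209 206 202 107 115 119 119 118 113 107 104  92 135 142 110  87 141 192
  189 191 190 190 191]
 [210 200 199 200 184 103 111 118 118 117 118 100  97 103 128 143 145 132
  193 192 189 188 189]
 [ 92 204 202 202 203 153  96  98 109 113 118 110  87 126 147 162 166 162
  151 190 188 189 190]
 [ 97  95  90  86  93  92  96  95  97  96  97  91  94 135 157 182 192 1
[... 1190 characters left out ...]
117 129 146 158 162 163 161 161 149 101  57  57  79  87  85]
 [116 115 116 112  83  98 140 154 160 163 162 160 123  86  60  55  76]
 [116 117 116  89  67 109 151 148 136 150 160 163 123 105 102  87  66]
 [117 118 112  75  74 122 153 153 122  80 112 140 114 106 107 106 105]
 [116 115  90  68  71  98 122 126 105  67  65  63  78 104 111 108 105]
 [115 102  69  68  94 121  82  85 137 110  65  56  53  51  73 100 111]
 [110  73  68  69 108 144  78  76 143 146  79  70  67  62  61  78  84]
 [ 96  67  67  67  82 139  94  85 146 145  82  69  69  69  85  81  78]
 [ 70  66  67  67  67  85  91 109 135  94  68  69  68  88 119 109  99]
 [ 66  66  66  67  65  57  67  76  70  69  69  68  73 109 118 119 120]]
```

The ball is now at (421,216), right at the predicted "on" position (419,215). I'll move clear and hand in.

```bash
python3 -m pendant '[[1,[0,-0.5,-0.4],[0,0,0]],[1,[0,-0.8,-0.6],[0,0,0]],[1,[0,-0.8,-0.6],[0,0,0]],[1,[0,-0.8,-0.6],[0,0,0]]]'; python3 -c "
from cell import bot
print(bot.hand_in())"
```

```text
clock: 25.65
tool_pos: [0.4548, 0.2286, 0.3142]
tcp_rot: [3.139, -0.001, 1.64]
contact_force: [1.1, 0.5, -0.1]
grip_width: -0.0002
finger_force: 0.0
the job is handed in; nothing more can be done
None
```

I handed the job in at about 26 s: the shutter is fully open against its stop, the wide scraper is home in the slot and released, the toggle is snapped on, and the arm is clear. My first try at inserting the scraper hit the slot's edge with about 67 N at the wrist; I backed off, realigned and it went in cleanly.

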